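# Tag the slide dryer and hold its inspection flap at the set angle

## Task

Before the slide dryer is opened for inspection, take the service tag out of its rack and hang it by its hole on the peg of the stand, and let go of it. Then lift the dryer's flap by its bar handle until it is in line with the setting arm at its side (the arm shows the wanted angle: leave it where it is), and finish while still holding the flap there at rest, since it falls shut by itself. Leave the bottle, the jar and the slide box where they stand.

Things in the scene. Friction and masses are not known exactly. Their poses are not given: they have to be found in the camera images.
- dryer: White open-topped box, 170 (x) x 210 (y) x 110 mm high, fixed to the bench, closed on top by the flap. Origin: centre of its underside; z up, its front (the handle side) faces its -x. The flap's hinge line runs along its y at x = +75 mm, z = 116 mm in this frame. The front face is at x = -85 mm.
- flap (a joint): Angle (rad) of the dryer's aluminium flap with a glass window (165 x 206 x 7 mm, 0.3 to 0.55 kg): 0 = shut and level, growing as its front edge is lifted, up to 1.6. The hinge turns freely: let go, the flap falls shut.
- flap_grip (a point): Middle of the flap's handle: a round steel bar, 10 mm thick, 120 mm long, parallel to the dryer's y, in the flap's plane, 210 mm from the hinge line; shut, 116 mm above the bench. A side bar at each end joins it to the flap; 45 mm are free between bar and flap edge (and dryer front). Axes move with the flap: x towards the hinge, y along the bar. The bar can turn between the fingers.
- flap_hinge (a point): Middle of the flap's hinge line, 116 mm above the bench; its axes turn with the flap (x away from the handle, y along the hinge).
- gauge (a joint): Angle (rad) of the setting arm, which turns stiffly about the same hinge line as the flap, and is read the same way: when joint flap equals joint gauge the flap is in line with the arm. It is set between 0.5 and 0.95 and must not be moved.
- gauge_tip (a point): Centre of the round end (24 mm diameter) of the setting arm, a dark steel strip 12 x 5 mm that rises from the hinge line at the dryer's -y side, 122.5 mm from the dryer's middle plane (19.5 mm clear of the flap's edge). The point is 200 mm from the hinge line.
- rack: Grey block 56 (x) x 84 (y) x 30 mm high, fixed, with three slots along its y, 9 x 63 mm and 22 mm deep; the tag stands in the middle one. Origin: centre of its underside.
- tag: White stiff plastic service tag, 6 mm thick, about 40 g: a plate 60 mm wide and 76 mm high with a round hole 26 mm in diameter, and on top of it a finger tab 24 mm wide and 40 mm high; 116 mm high in all. Origin: middle of its lower edge, 8 mm above the bench at the start; x is the direction of its thickness, y its width, z up to the tab.
- tag_hole (a point): Centre of the tag's hole, 57 mm above its lower edge and 59 mm below the tab's top; axes as tag.
- stand: Steel stand, fixed: round base 84 mm wide, 12 mm high; stem 12 mm thick, 150 mm high; at its top a level round peg, 8 mm thick, pointing to the stand's -x, 79 mm long from the stem's axis, its last 9 mm bent up by 6 mm. Origin: centre of the underside; z up. Nothing of it stands higher than the peg.
- peg_mid (a point): Point on the peg's axis 40 mm from the stem's axis, 150 mm above the bench; axes as stand (the peg's free end lies to -x).
- oil_bottle: Bystander: small amber bottle, 36 mm wide, 75 mm high, loose. Origin: centre of its underside.
- stain_jar: Bystander: glass jar, 56 mm wide, 70 mm high, loose. Origin: centre of its underside.
- slide_box: Bystander: small closed white slide box, 80 x 34 x 22 mm high, loose. Origin: centre of its underside.
Things that resemble listed ones, but are neither listed nor needed, are in the scene too. Several things have the shape of the tag; the one meant has the colours described above.

How it is judged:
On the way:
1. the tag hangs by its hole on the peg, let go, with the flap still shut (x of tag_hole in the frame of peg_mid between -0.045 and 0.038 m and y of tag_hole in the frame of peg_mid between -0.015 and 0.015 m and z of tag_hole in the frame of peg_mid between -0.017 and 0.001 m and angle between tag's own z axis and vertical below 0.35 rad and angle between the x axis of tag and the x axis of stand, either way round below 0.7 rad and contact force between the fingers and tag below 0.05 N and linear speed of tag below 0.05 m/s and value of joint flap below 0.1 rad), for 0.3 s.
At the end, for the whole second after the job is handed in: The tag hangs upright by its hole on the peg, untouched and at rest; the flap is in line with the setting arm to within 0.08 rad (4.6 degrees), at rest (under 0.1 rad/s), and carried by the robot's fingers (contact force over 0.5 N) (x of tag_hole in the frame of peg_mid between -0.045 and 0.038 m and y of tag_hole in the frame of peg_mid between -0.015 and 0.015 m and z of tag_hole in the frame of peg_mid between -0.017 and 0.001 m and angle between tag's own z axis and vertical below 0.35 rad and angle between the x axis of tag and the x axis of stand, either way round below 0.7 rad and contact force between the fingers and tag below 0.05 N and linear speed of tag below 0.05 m/s and angle between the x axis of flap_grip and the x axis of gauge_tip, either way round below 0.08 rad and value of joint flap above 0.4 rad and velocity of joint flap between -0.1 and 0.1 rad/s and contact force between the fingers and flap above 0.5 N); the arm keeps its last pose, push and grip.
It fails at once if the setting arm is moved (its tip by more than 10 mm) (distance of gauge_tip from where it was at the start of the episode above 0.01 m).
It fails at once if the bottle, jar or slide box is moved more than 25 mm or tipped over (distance of any of oil_bottle, stain_jar, slide_box from where it was at the start of the episode above 0.025 m or angle between any of oil_bottle, stain_jar, slide_box's own z axis and vertical above 0.4 rad).
It also fails if it takes over 54 s, if anything falls off the work surface, if the arm or the gripper's body presses on something with over 40 N, if the wrist force passes 120 N, or if a joint passes its speed limit or range.

## Robot

A 7-joint arm with a two-finger parallel gripper is mounted at the origin on the work surface. World frame = base frame: x ahead of the robot, y to its left, z up, the work surface at z = 0. Lengths are in m, angles in rad, forces in N, time in s.
With the tool pointing down it reaches from about 0.4 to 0.9 m from the base axis. Payload 5.6 kg.
Tool frame: the origin (TCP) lies at the very end of the fingers, on their centre line; the grasp point (between the pads) lies 19 mm behind it; z points along the fingers, y is the line along which they close (so a half turn about z gives the same grasp; the last joint's range is limited). The gripper opens to 92 mm and grips with 3 to 60 N. Pads are 20 mm wide; open, the fingers measure 128 mm over their backs; the gripper's body (75 mm by 189 mm) begins 69 mm behind the grasp point.
Start: joints at [-1.222, 0.468, -0.012, 1.603, 0.006, 1.071, -0.056], TCP at [0.248, 0.601, 0.215] pointing down, gripper open.
Joint ranges: [-2.53, 2.53], [-0.31, 2.02], [-1.57, 1.55], [0.28, 2.44], [-1.29, 4.43], [0.15, 1.84], [-2.92, 2.92]. Speed limits (rad/s): [2.57, 2.57, 3.14, 3.14, 3.14, 3.14, 3.14].

## Interface

Orientations are given as [roll, pitch, yaw] about the fixed x, y, z axes, in that order (R = Rz(yaw) Ry(pitch) Rx(roll)).
In Python, from plant import sensors, eyes, manip gives the robot as it stands. The module is installed in compiled form; this text tells all that it offers.
- The arm moves only by the tool step_arm, never from a script. Its argument "steps" is a list that holds one entry, the list of rows, each a list of 4 numbers: the shift along the tool's x, y, z in units of 800 mm (1.0 is 800 mm), then the turn about the tool's z in units of 180 degrees (1.0 is 180 degrees). A call has 1 to 10 rows; each row is the pose to reach, as a shift and turn from the pose commanded when the call began, along the tool's axes at that moment, turning the shorter way round; what a row does not reach only later rows make up. A row lasts 1/12 s, in which the tool goes at most 41.7 mm and 7.16 degrees, less where a joint would pass 70% of its speed; a pose out of reach is approached as far as the arm can. A call with a number of a shift or a turn outside -1 to 1 is refused whole. A call with a gripper value outside its range is refused whole. "jaw" is the opening, from -1 (shut) to 1 (fully open), set as the call begins (left out, the last holds). The fingers move at their own pace and stop on an object; "squeeze" is the grip in N (left out, the last holds). Time passes only in rows, so rows that repeat a pose let the fingers close. It gives the time, the measured TCP pose, the force, the opening and the grip force at its end, in the units of the state.
- sensors.read_state(): the state, without advancing time (a new reading comes with each control period).
- eyes.grab_frame(name): name is "scene" or "top" or "wrist"; returns the picture (400x640x3 uint8, blue, green, red); there is no depth.
- eyes.camera_params(name): a dict with "camera_matrix" (3x3 intrinsics, pixels), "R" (3x3) and "t" (3): a world point X has camera coordinates R X + t. Camera axes: x right, y down, z forward; pixel columns grow to the right and rows downward; lengths in m; the calibration is good to about 2 mm. A picture is of the moment at which its call begins: read the wrist's pose just before it. camera_params takes no time and is no camera call; for the wrist camera it gives the pose at the moment of the call.
- manip.hand_in(): hands the job in; it is judged then, once.
Trained networks look in the newest picture that a camera, given by its name, has taken for a name from the list of things; names that differ only in an ending like _2 or _b are one class to them, and where a whole thing is asked for, a point or a joint stands for the part that bears it (a point fixed in the world has none). Each returns a list of dicts, best first, with "confidence" (0 to 1); they miss things now and then, are a little off and sometimes report something else, mostly with a low value. They report only what shows in the picture. A call takes as long as a camera call. They do not tell look-alikes from the thing itself.
- eyes.masks_of(camera, query): "region" (400x640 bool, what is visible of it) and "extent" ([centre column, centre row, width, height] in pixels, round what is visible of it).
The state is a dict: "time": time; "joint_positions": joint angles; "joint_velocities": joint speeds; "joint_efforts": joint torques, N m; "eef_pos": TCP position; "tool_rot": TCP orientation; "force": force on the tool from outside, world axes, zero at the start; "torque": the same for the moment, N m; "width": finger opening in m; "gripper_force": force on a finger pad.
Only numpy, scipy, OpenCV 4.12 (cv2) and the standard library are available. Lean on these libraries where they do the work, as an engineer would, in place of code of your own. Each camera call takes 0.05 s, during which the arm holds its last target. There are 200 camera calls.

## Working session

There is one attempt and no reset: what is moved stays moved. The work goes in short steps, Python scripts to look and compute and a tool call to move; the robot and the scene stay as the last step left them, time stands still between calls to the robot, and variables do not carry over. Pictures are saved under pics/ and viewed, at most 10 in all, crops included, and the job is handed in when it is done.

Besides the shell and the picture viewer there is one more tool, called after "Request:" as name([rows], argument=value, ...), one row to a line, values as JSON. step_arm: Moves the arm, as the interface text tells. Its arguments: {"type":"object","properties":{"steps":{"type":"array"},"jaw":{"type":"number"},"squeeze":{"type":"number"}},"required":["steps"]}

```bash
mkdir -p pics
cat > h.py <<'E'
import numpy as np, cv2
from plant import sensors, eyes, manip
def P(c):
    p=eyes.camera_params(c); return np.array(p["camera_matrix"]),np.array(p["R"]),np.array(p["t"]).ravel()
def proj(c,X):
    K,R,t=P(c); x=(R@np.atleast_2d(X).T).T+t; x=x@K.T; return x[:,:2]/x[:,2:]
def onz(c,uv,z):
    K,R,t=P(c); C=-R.T@t; d=R.T@np.linalg.solve(K,[uv[0],uv[1],1]); return C+d*(z-C[2])/d[2]
def ray(c,uv):
    K,R,t=P(c); C=-R.T@t; d=R.T@np.linalg.solve(K,[uv[0],uv[1],1]); return C,d/np.linalg.norm(d)
def tri(obs):
    A=0;b=0
    for c,uv in obs:
        C,d=ray(c,uv); M=np.eye(3)-np.outer(d,d); A=A+M; b=b+M@C
    return np.linalg.solve(A,b)
E
python3 - <<'E'
from h import *
s=sensors.read_state(); print(s)
for c in ("scene","top"):
    cv2.imwrite(f"pics/{c}.png",eyes.grab_frame(c))
    K,R,t=P(c); print(c,K.round(1).tolist(),(-R.T@t).round(3),R.round(2).tolist())
    for q in ("dryer","flap","gauge","rack","tag","stand","oil_bottle","stain_jar","slide_box"):
        print(q,[(round(d["confidence"],2),np.round(d["extent"]).tolist()) for d in eyes.masks_of(c,q)[:4]])
E
```

```text
{'time': 0.0, 'joint_positions': array([-1.22198198,  0.46837142, -0.01160946,  1.60362455,  0.00601975,
        1.07141963, -0.05627016]), 'joint_velocities': array([-0.00016412, -0.00091941,  0.00094548, -0.00159404, -0.00018026,
        0.00166937,  0.0008691 ]), 'joint_efforts': array([ 2.35180760e-04, -5.20555687e+01, -1.21025619e-02, -2.43755794e+01,
       -5.65747311e-02,  1.69427565e-02,  1.47752612e-04]), 'eef_pos': array([0.24805336, 0.6001654 , 0.21364372]), 'tool_rot': array([-3.13980937e+00,  1.39162457e-04,  2.74975970e+00]), 'force': array([ 0.62957132,  1.01353863, -0.16255531]), 'torque': array([-0.04830971, -0.00873917, -0.03483947]), 'gripper_force': 0.0, 'width': 0.09182789925885293}
scene [[494.6, 0.0, 317.7], [0.0, 494.6, 203.2], [0.0, 0.0, 1.0]] [ 1.159 -0.4    1.138] [[0.57, 0.82, -0.0], [0.67, -0.47, -0.57], [-0.47, 0.33, -0.82]]
dryer [(0.88, [266.0, 248.0, 128.0, 120.0])]
flap [(0.83, [274.0, 238.0, 104.0, 101.0]), (0.72, [373.0, 178.0, 33.0, 30.0]), (0.25, [404.0, 139.0, 25.0, 63.0])]
gauge [(0.74, [223.0, 247.0, 36.0, 87.0])]
rack [(0.97, [372.0, 178.0, 
[... 333 characters left out ...]
, [387.0, 246.0, 14.0, 22.0])]
stain_jar [(0.86, [412.0, 217.0, 24.0, 29.0])]
slide_box [(0.89, [309.0, 182.0, 25.0, 27.0])]
top [[409.9, 0.0, 317.4], [0.0, 409.9, 194.6], [0.0, 0.0, 1.0]] [0.348 0.038 1.281] [[-0.02, -1.0, 0.0], [-0.98, 0.01, -0.2], [0.2, -0.0, -0.98]]
dryer [(0.65, [387.0, 198.0, 96.0, 80.0])]
flap [(0.98, [377.0, 197.0, 72.0, 78.0])]
gauge [(0.6, [425.0, 191.0, 12.0, 46.0])]
rack [(0.87, [256.0, 221.0, 34.0, 30.0])]
tag [(0.61, [247.0, 258.0, 16.0, 19.0]), (0.5, [254.0, 221.0, 19.0, 9.0])]
stand [(0.66, [215.0, 228.0, 30.0, 38.0])]
oil_bottle []
stain_jar [(0.84, [256.0, 163.0, 19.0, 19.0]), (0.69, [377.0, 200.0, 75.0, 82.0])]
slide_box [(0.6, [307.0, 248.0, 11.0, 28.0])]
```

Run:
```python
import cv2
a=cv2.imread("pics/scene.png")[100:290,200:460]; cv2.imwrite("pics/s2.png",cv2.resize(a,None,fx=3,fy=3,interpolation=2))
a=cv2.imread("pics/top.png")[130:300,180:450]; cv2.imwrite("pics/t2.png",cv2.resize(a,None,fx=2.9,fy=2.9,interpolation=2))
```

```text
(no output)
```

View pics/s2.png

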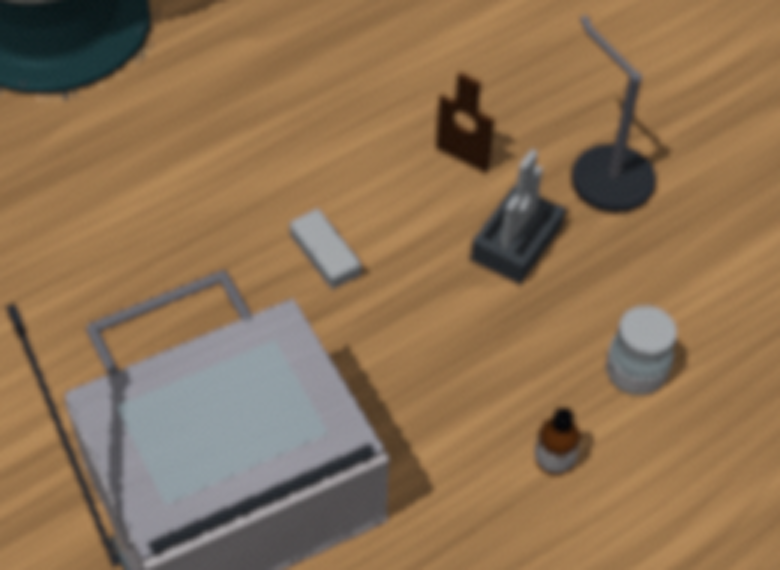

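View pics/t2.png

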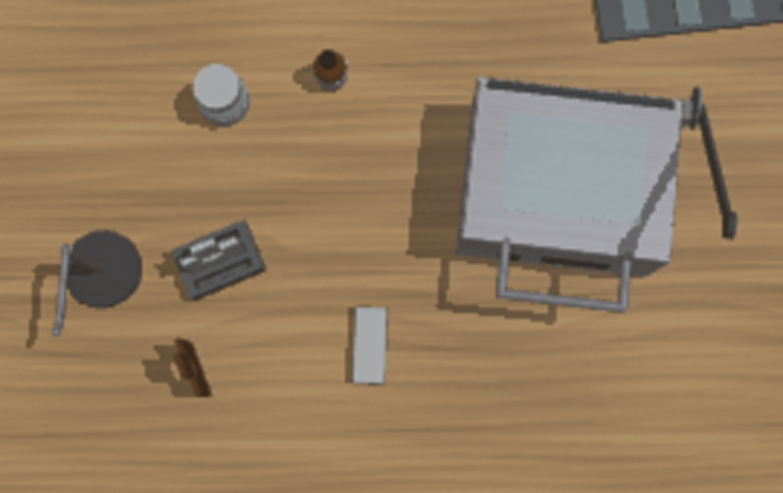

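The scene crop shows the white tag in the rack (~(520,195) crop → px (373,165)), a brown tag look-alike at (465,125) → (355,142), the stand at (610,150), the slide box, jar and bottle, and the dryer with its handle at the robot side and the setting arm on the left. The top crop agrees: rack at (218,258), brown look-alike at (190,365). Candidates for the tag are the white one at (373,165) and the brown one at (355,142); by the description it is the white one. Next I measure positions.

Run:
```python
from h import *
T=lambda x,y:(180+x/2.9,130+y/2.9)
S=lambda x,y:(200+x/3,100+y/3)
def two(n,s,t):
    X=tri([("scene",S(*s)),("top",T(*t))]); print(n,X.round(4),(proj("scene",X)-S(*s)).round(1),(proj("top",X)-T(*t)).round(1))
    return X
a=two("bar L(-y?)",(92,328),(624,306)); b=two("bar R",(222,276),(501,294))
two("stem top",(636,76),(66,247)); two("peg tip",(586,22),(57,332))
two("gauge tip",(14,313),(729,230)); two("gauge base",(115,560),(697,97))
print("bar z116",onz("top",T(624,306),.116),onz("top",T(501,294),.116), onz("scene",S(92,328),.116),onz("scene",S(222,276),.116))
print("stem150",onz("top",T(66,247),.15),onz("top",T(57,332),.15),"base",onz("top",T(104,268),.012),onz("scene",S(614,178),.012))
print("rack corners z30",[onz("top",T(*p),.03).round(3).tolist() for p in((170,250),(244,221),(265,270),(191,299))])
print("jar",onz("top",T(218,88),.07),"bottle",onz("top",T(328,60),.075),"box",onz("top",T(370,345),.022),"dec",onz("top",T(195,385),.0))
fr=eyes.grab_frame("wrist"); cv2.imwrite("pics/w0.png",fr)
K,R,t=P("wrist"); print((-R.T@t),R)
```

```text
bar L(-y?) [ 0.459  -0.1858  0.1153] [[-0.7  0. ]] [[-0.6 -0.3]]
bar R [ 0.4727 -0.0665  0.1115] [[-0.5  0. ]] [[-0.4 -0.2]]
stem top [0.5201 0.3529 0.1485] [[-0.2  0. ]] [[-0.2 -0.1]]
peg tip [0.4395 0.3594 0.148 ] [[-0.6  0.1]] [[-0.5 -0.3]]
gauge tip [ 0.5105 -0.2549  0.2545] [[-0.5  0. ]] [[-0.4 -0.2]]
gauge base [ 0.6641 -0.2718  0.1289] [[ 1.3 -0.1]] [[0.9 0.4]]
bar z116 [ 0.45809128 -0.18733712  0.116     ] [ 0.47170108 -0.06716044  0.116     ] [ 0.46038026 -0.18445415  0.116     ] [ 0.47628457 -0.06695252  0.116     ]
stem150 [0.51962492 0.35200428 0.15      ] [0.43847793 0.35734076 0.15      ] base [0.51713279 0.34870737 0.012     ] [0.52494058 0.34858976 0.012     ]
rack corners z30 [[0.533, 0.275, 0.03], [0.563, 0.197, 0.03], [0.51, 0.174, 0.03], [0.48, 0.252, 0.03]]
jar [0.69890043 0.22049041 0.07      ] bottle [0.72641495 0.10398458 0.075     ] box [0.43002553 0.06392742 0.022     ] dec [0.39205664 0.2508516  0.        ]
[0.18551572 0.62690919 0.38494437] [[ 0.38115133  0.92451215 -0.00097303]
 [ 0.89657009 -0.36937436  0.24438627]
 [ 0.22557867 -0.09402054 -0.96967747]]
```

View pics/w0.png

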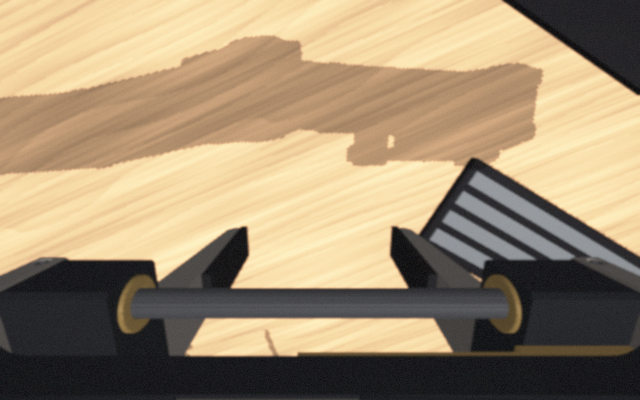

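The wrist view shows only the bench and the dark box at the upper right, no task objects. The measured heights match what is given: bar 0.116, peg 0.149. I move to look at the rack from close by.

Request:
step_arm([
  [[-0.546,-0.358,0,0.26],[-0.546,-0.358,0,0.26],[-0.546,-0.358,0,0.26],[-0.546,-0.358,0,0.26],[-0.546,-0.358,0,0.26],[-0.546,-0.358,0,0.26],[-0.546,-0.358,0,0.26],[-0.546,-0.358,0,0.26],[-0.546,-0.358,0,0.26],[-0.546,-0.358,0,0.26]],
], jaw=1)

```text
time: 1.88
eef_pos: [0.4838, 0.2549, 0.215]
tool_rot: [3.141, -0.0, 1.933]
force: [0.8, 0.4, -0.1]
width: 0.0919
gripper_force: 0.0
```

```bash
cat >> h.py <<'E'
def go(x,y,z,yd):
    """units for step_arm to TCP x,y,z and tool-y heading yd (deg)"""
    s=sensors.read_state(); p=s["eef_pos"]; yaw=s["tool_rot"][2]
    tx=np.array([np.cos(yaw),np.sin(yaw)]); ty=np.array([np.sin(yaw),-np.cos(yaw)])
    d=np.array([x,y])-p[:2]; cur=np.degrees(yaw)-90
    turn=-((yd-cur+180)%360-180)/180
    print("t",round(s["time"],2),"tcp",p.round(4),"ty",round(cur,2),"units",np.round([d@tx/.8,d@ty/.8,(p[2]-z)/.8,turn],4),"rows",round(np.linalg.norm([*d,z-p[2]])/.0417,1))
E
python3 -c "
from h import *
go(.543,.168,.214,21)"
```

```text
t 1.88 tcp [0.4838 0.2549 0.215 ] ty 20.77 units [-0.1278  0.0307  0.0012 -0.0013] rows 2.5
```

Request:
step_arm([
  [[-0.128,0.03,0,0],[-0.128,0.03,0,0],[-0.128,0.03,0,0],[-0.128,0.03,0,0],[-0.128,0.03,0,0]],
])

```text
time: 2.3
eef_pos: [0.5422, 0.168, 0.2146]
tool_rot: [3.142, 0.0, 1.93]
force: [0.2, 0.8, -0.2]
width: 0.092
gripper_force: 0.0
```

```bash
python3 -c "
from h import *
go(.543,.168,.214,21)
cv2.imwrite('pics/w1.png',eyes.grab_frame('wrist'))
K,R,t=P('wrist'); np.savez('w1.npz',K=K,R=R,t=t)
for q in ('tag','rack','tag_hole'): print(q,[(round(d['confidence'],2),np.round(d['extent']).tolist()) for d in eyes.masks_of('wrist',q)[:4]])
"
```

```text
t 2.3 tcp [0.5422 0.168  0.2146] ty 20.57 units [-0.0003  0.0009  0.0008 -0.0024] rows 0.0
tag [(0.75, [230.0, 80.0, 77.0, 25.0]), (0.61, [322.0, 138.0, 9.0, 61.0])]
rack [(0.91, [322.0, 138.0, 42.0, 70.0])]
tag_hole [(0.95, [324.0, 138.0, 13.0, 60.0]), (0.65, [231.0, 78.0, 71.0, 28.0])]
```

View pics/w1.png

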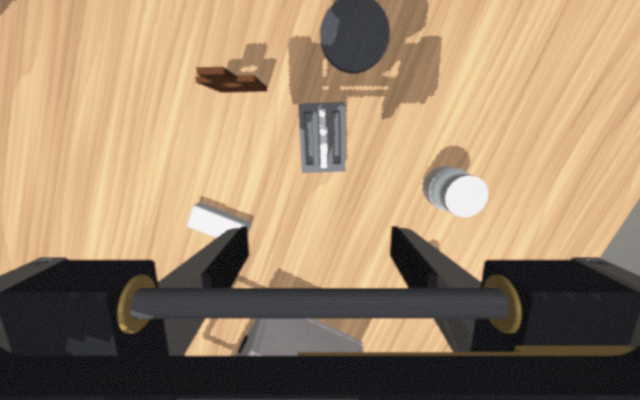

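The wrist view shows one white tag in the rack's middle slot at (322,138), the brown look-alike at (230,80), the jar at (462,192), the slide box at (215,220) and the stand base at (355,35). I check the choice in one close crop.

```bash
python3 -c "
import cv2
a=cv2.imread('pics/w1.png')[90:185,285:365]; cv2.imwrite('pics/w1c.png',cv2.resize(a,None,fx=6,fy=6,interpolation=cv2.INTER_CUBIC))"
```

```text
(no output)
```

View pics/w1c.png

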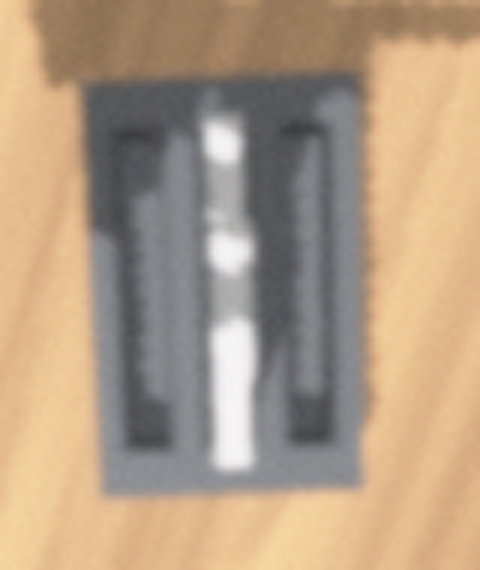

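The crop shows a single white tag in the middle slot, from (322,110) to (324,168), with both outer slots empty. It is the right one.

```bash
python3 -c "
from h import *
W=lambda x,y:(285+x/6,90+y/6)
a=onz('wrist',W(222,118),.084);b=onz('wrist',W(234,470),.084)
d=a-b; print(a,b,(a+b)/2,np.linalg.norm(d),np.degrees(np.arctan2(d[1],d[0])))
C=np.array([onz('wrist',W(*p),.03) for p in((85,85),(358,78),(362,487),(103,493))]); print(C.round(4),C.mean(0))
e=C[0]+C[1]-C[2]-C[3]; print('rack y dir',np.degrees(np.arctan2(e[1],e[0])), [np.linalg.norm(C[i]-C[(i+1)%4]).round(4) for i in range(4)])
m=(a+b)/2; h=np.degrees(np.arctan2(e[1],e[0]))-90
print(h); go(m[0],m[1],.170,h)
"
```

```text
[0.51176806 0.25641304 0.084     ] [0.53538745 0.20122738 0.084     ] [0.52357775 0.22882021 0.084     ] 0.06002776575421156 113.17085408178886
[[0.483  0.2563 0.03  ]
 [0.5335 0.2771 0.03  ]
 [0.5653 0.2015 0.03  ]
 [0.5146 0.1807 0.03  ]] [0.52408301 0.22891232 0.03      ]
rack y dir 112.7450511298795 [np.float64(0.0546), np.float64(0.082), np.float64(0.0549), np.float64(0.0819)]
22.7450511298795
t 2.5 tcp [0.5408 0.1712 0.2145] ty 20.92 units [ 0.075   0.0056  0.0556 -0.0101] rows 1.8
```

```bash
python3 -c "
from h import *
f=eyes.grab_frame('wrist')
f=eyes.grab_frame('wrist')
g=f.min(2).astype(int); m=(g>165); m[:, :300]=0; m[:,350:]=0; m[:100]=0; m[175:]=0
ys,xs=np.nonzero(m); print(len(xs),xs.min(),xs.max(),ys.min(),ys.max())
lo=ys<=ys.min()+3; hi=ys>=ys.max()-8
pa=(xs[lo].mean(),ys.min()-.5); pb=(xs[hi].mean(),ys.max()+.5); print(pa,pb)
a=onz('wrist',pa,.084);b=onz('wrist',pb,.084); d=a-b
h=np.degrees(np.arctan2(d[1],d[0]))-90; m=(a+b)/2
print(m,np.linalg.norm(d),h); go(m[0],m[1],.170,22.8)
"
```

```text
362 319 327 112 171
(np.float64(322.0), np.float64(111.5)) (np.float64(323.9516129032258), np.float64(171.5))
[0.52476361 0.22599343 0.084     ] 0.06166445225587647 23.049440613356253
t 2.6 tcp [0.5411 0.1708 0.2146] ty 20.9 units [ 0.0717  0.0056  0.0557 -0.0106] rows 1.7
```

Request:
step_arm([
  [[0.072,0.006,0,-0.011],[0.072,0.006,0,-0.011],[0.072,0.006,0.05,-0.011],[0.072,0.006,0.1,-0.011],[0.072,0.006,0.1,-0.011],[0.072,0.006,0.1,-0.011],[0.072,0.006,0.1,-0.011]],
])

```text
time: 3.18
eef_pos: [0.5268, 0.2253, 0.1362]
tool_rot: [3.14, 0.0, 1.968]
force: [-0.5, 0.5, -0.7]
width: 0.0919
gripper_force: 0.0
```

```bash
python3 -c "
from h import *
go(.5248,.226,.092,22.9)"
```

```text
t 3.18 tcp [0.5268 0.2253 0.1362] ty 22.73 units [ 0.0018 -0.002   0.0553 -0.0009] rows 1.1
```

Request:
step_arm([
  [[0.002,-0.002,0.055,0],[0.002,-0.002,0.055,0],[0.002,-0.002,0.055,0],[0.002,-0.002,0.055,0]],
])

```text
time: 3.52
eef_pos: [0.5249, 0.226, 0.0927]
tool_rot: [3.139, -0.0, 1.967]
force: [0.1, 0.3, 0.2]
width: 0.0923
gripper_force: 0.0
```

Request:
step_arm([
  [[0,0,0,0],[0,0,0,0],[0,0,0,0],[0,0,0,0],[0,0,0,0],[0,0,0,0],[0,0,0,0],[0,0,0,0]],
], jaw=-1, squeeze=20)

```text
time: 4.18
eef_pos: [0.5237, 0.2257, 0.0905]
tool_rot: [-3.141, 0.0, 1.967]
force: [-0.8, -0.3, 0.3]
width: 0.0409
gripper_force: 0.0
```

```bash
python3 -c "
from h import *
go(.5248,.226,.25,22.9)"
```

```text
t 4.18 tcp [0.5237 0.2257 0.0905] ty 22.73 units [-1.000e-04  1.500e-03 -1.993e-01 -1.000e-03] rows 3.8
```

Fingers are slow, so I keep closing.

Request:
step_arm([
  [[0,0,0,0],[0,0,0,0],[0,0,0,0],[0,0,0,0],[0,0,0,0],[0,0,0,0],[0,0,0,0],[0,0,0,0]],
])

```text
time: 4.85
eef_pos: [0.5237, 0.2257, 0.0906]
tool_rot: [-3.142, 0.0, 1.967]
force: [0.2, -0.5, -0.1]
width: 0.0058
gripper_force: 20.0
```

```bash
python3 -c "
from h import *
s=sensors.read_state();print(s['width'],s['gripper_force'],s['force'])
go(.5248,.226,.25,22.9)"
```

```text
0.005791038293305344 19.999243319034576 [ 0.15079197 -0.52412512 -0.1125007 ]
t 4.85 tcp [0.5237 0.2257 0.0906] ty 22.73 units [-0.0002  0.0014 -0.1993 -0.001 ] rows 3.8
```

Request:
step_arm([
  [[0,0,-0.05,0],[0,0,-0.1,0],[0,0,-0.15,0],[0,0,-0.2,0],[0,0,-0.2,0],[0,0,-0.2,0]],
])

```text
time: 5.35
eef_pos: [0.525, 0.2263, 0.2532]
tool_rot: [3.136, -0.001, 1.968]
force: [-0.0, 0.2, -1.0]
width: 0.006
gripper_force: 20.0
```

```bash
python3 -c "
from h import *
s=sensors.read_state();print(s['width'],s['gripper_force'],s['force'])
go(.395,.358,.25,-4.5)"
```

```text
0.005965240708489018 19.999955892562866 [-0.00808251  0.19475484 -0.95861828]
t 5.35 tcp [0.525  0.2263 0.2532] ty 22.73 units [ 0.2147 -0.0862  0.004   0.1513] rows 4.4
```

Request:
step_arm([
  [[0.03,-0.086,0,0.04],[0.09,-0.086,0,0.08],[0.15,-0.086,0,0.12],[0.215,-0.086,0,0.151],[0.215,-0.086,0,0.151],[0.215,-0.086,0,0.151],[0.215,-0.086,0,0.151],[0.215,-0.086,0,0.151],[0.215,-0.086,0,0.151],[0.215,-0.086,0,0.151]],
])

```text
time: 6.18
eef_pos: [0.3948, 0.3558, 0.2501]
tool_rot: [-3.141, 0.001, 1.49]
force: [0.4, -0.4, -0.5]
width: 0.0059
gripper_force: 20.0
```

```bash
python3 -c "
from h import *
eyes.grab_frame('wrist')
go(.395,.358,.25,-4.5)
f=eyes.grab_frame('wrist')
K,R,t=P('wrist'); np.savez('w2.npz',K=K,R=R,t=t)
cv2.imwrite('pics/w2.png',f); cv2.imwrite('pics/top2.png',eyes.grab_frame('top'))
X=[[.5201,.3529,.15],[.4395,.3594,.155],[.52,.351,0.012]]
print(K.round(1),proj('wrist',X).round(1), proj('top',X).round(1))
"
```

```text
t 6.23 tcp [0.3948 0.356  0.2503] ty -4.62 units [ 0.0025  0.      0.0004 -0.0007] rows 0.0
[[280.3   0.  319. ]
 [  0.  280.3 202.4]
 [  0.    0.    1. ]] [[445.1 196.2]
 [364.3 197.2]
 [404.  176.4]] [[202.4 215. ]
 [198.4 244. ]
 [215.2 221.5]]
```

View pics/w2.png

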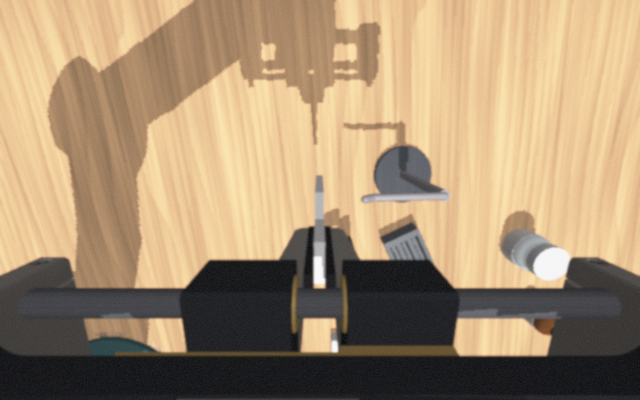

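The wrist view shows the tag held at (319,200), its edge vertical in the picture, and the peg from (366,199) at the tip to (447,196) at the stem. This is within 2 px of my predictions.

```bash
python3 -c "
from h import *
f=cv2.imread('pics/w2.png').astype(int)
# peg centre line: dark-ish neutral pixels (low saturation) between columns
sat=f.max(2)-f.min(2)
L=[]
for c in range(376,396,4):
    col=sat[185:212,c]; r=np.nonzero(col<30)[0]; L.append((c,185+r.mean() if len(r) else None,len(r)))
print(L)
e=onz('wrist',(446,196),.15);m=[onz('wrist',(c,r),.15) for c,r,n in L if n]
print(e,np.array(m).round(4))
"
python3 -c "
from h import *
u=np.array([np.cos(np.radians(-4.5)),np.sin(np.radians(-4.5))])
go(.395,.358,.179,-4.5)"
```

```text
[(376, np.float64(197.0), 7), (380, np.float64(192.5), 14), (384, np.float64(192.5), 16), (388, np.float64(192.5), 16), (392, np.float64(192.5), 16)]
[0.52102349 0.35300371 0.15      ] [[0.4518 0.3575 0.15  ]
 [0.4559 0.3617 0.15  ]
 [0.4598 0.3614 0.15  ]
 [0.4638 0.3611 0.15  ]
 [0.4677 0.3608 0.15  ]]
t 6.33 tcp [0.3946 0.3566 0.2506] ty -4.58 units [ 0.0018  0.0003  0.0895 -0.0004] rows 1.7
```

Request:
step_arm([
  [[0.007,0,0.03,0],[0.007,0,0.06,0],[0.007,0,0.09,0],[0.007,0,0.09,0],[0.007,0,0.09,0],[0.007,0,0.09,0]],
])

```text
time: 6.83
eef_pos: [0.3951, 0.3636, 0.1798]
tool_rot: [3.14, -0.001, 1.492]
force: [0.8, 0.1, -0.3]
width: 0.0058
gripper_force: 20.0
```

```bash
python3 -c "
from h import *
eyes.grab_frame('wrist')
f=eyes.grab_frame('scene')
cv2.imwrite('pics/s3.png',cv2.resize(f[70:190,310:470],None,fx=5,fy=5,interpolation=cv2.INTER_CUBIC))
go(.481,.3559,.179,-4.2)
s=sensors.read_state(); p=s['eef_pos']; print(p, (proj('scene',p-[0,0,.0256])-[310,70])*5)
"
```

```text
t 6.93 tcp [0.3952 0.364  0.1803] ty -4.48 units [-0.0017  0.1077  0.0016 -0.0015] rows 2.1
[0.39523628 0.36395012 0.18029504] [[381.69844144 130.5686809 ]]
```

View pics/s3.png

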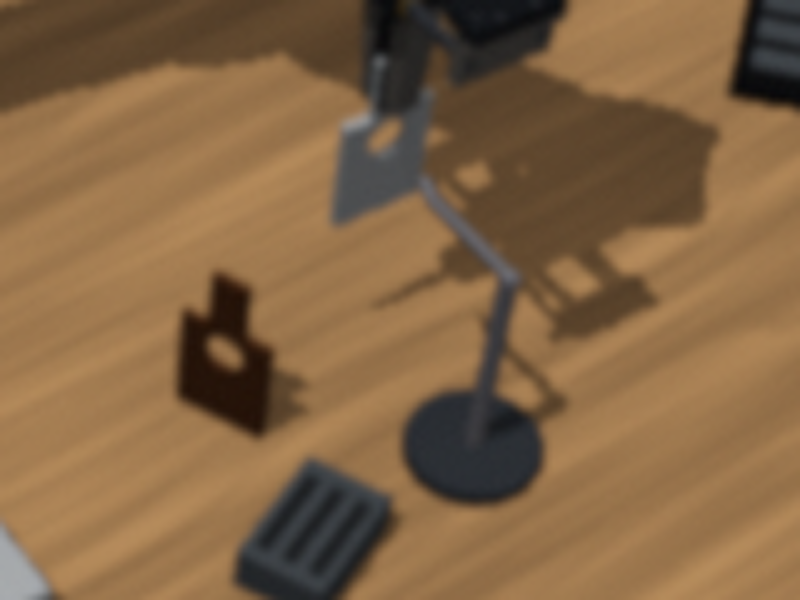

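The scene crop shows the tag upright in the fingers with its hole at (384,138), close to the predicted (382,131), and the peg tip at (425,182). I slide it on.

Request:
step_arm([
  [[-0.002,0.015,0,-0.001],[-0.002,0.03,0,-0.001],[-0.002,0.045,0,-0.001],[-0.002,0.06,0,-0.001],[-0.002,0.075,0,-0.001],[-0.002,0.075,0,-0.001]],
])

```text
time: 7.43
eef_pos: [0.4572, 0.3562, 0.1788]
tool_rot: [3.139, -0.0, 1.493]
force: [-0.3, -0.1, -0.2]
width: 0.006
gripper_force: 20.0
```

```bash
python3 -c "
from h import *
f=eyes.grab_frame('scene')
go(.481,.3559,.179,-4.2)
s=sensors.read_state(); print(s['force'],s['torque'])
"
```

```text
t 7.48 tcp [0.4555 0.3564 0.1785] ty -4.41 units [ 0.0019  0.0318 -0.0007 -0.0011] rows 0.6
[ 0.26511518  0.96909393 -0.58957545] [-0.09233427  0.09535115 -0.02355562]
```

Request:
step_arm([
  [[0.002,0.016,0,-0.001],[0.002,0.032,0,-0.001],[0.002,0.032,0,-0.001],[0.002,0.032,0.005,-0.001],[0.002,0.032,0.01,-0.001],[0.002,0.032,0.013,-0.001],[0.002,0.032,0.013,-0.001],[0.002,0.032,0.013,-0.001]],
])

```text
time: 8.15
eef_pos: [0.479, 0.3568, 0.1679]
tool_rot: [-3.141, 0.0, 1.5]
force: [-0.3, 0.5, -0.4]
width: 0.0059
gripper_force: 20.0
```

```bash
python3 -c "
from h import *
f=eyes.grab_frame('scene')
cv2.imwrite('pics/s4.png',cv2.resize(f[70:170,340:440],None,fx=6,fy=6,interpolation=cv2.INTER_CUBIC))
go(.481,.3559,.165,-4.2)
s=sensors.read_state(); print(s['force'],s['torque'])
"
```

```text
t 8.2 tcp [0.4792 0.3569 0.1681] ty -4.07 units [-0.0011  0.0023  0.0039  0.0007] rows 0.1
[-0.02542898 -0.07155168  0.03227033] [-0.08683843  0.09637649 -0.01156127]
```

View pics/s4.png

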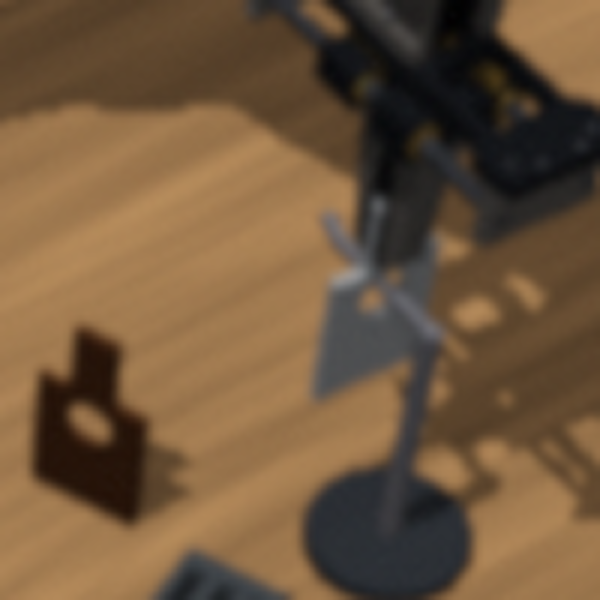

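The peg passes through the tag's hole (hole at ~(372,298), peg from (330,218) to (435,340)). I lower slightly and release.

Request:
step_arm([
  [[0,0,0.002,0],[0,0,0.002,0],[0,0,0.002,0],[0,0,0.002,0],[0,0,0.002,0],[0,0,0.002,0],[0,0,0.002,0],[0,0,0.002,0]],
], jaw=0)

```text
time: 8.87
eef_pos: [0.4796, 0.3568, 0.1666]
tool_rot: [3.141, -0.0, 1.499]
force: [-0.8, -0.4, -0.1]
width: 0.0458
gripper_force: 0.0
```

Request:
step_arm([
  [[0,0,-0.02,0],[0,0,-0.04,0],[0,0,-0.06,0],[0,0,-0.1,0],[0,0,-0.15,0],[0,0,-0.15,0],[0,0,-0.15,0]],
])

```text
time: 9.45
eef_pos: [0.4808, 0.3575, 0.2893]
tool_rot: [3.138, -0.004, 1.499]
force: [0.2, 0.1, -0.7]
width: 0.0461
gripper_force: 0.0
```

```bash
python3 -c "
from h import *
f=eyes.grab_frame('scene')
cv2.imwrite('pics/s5.png',cv2.resize(f[70:170,340:440],None,fx=5,fy=5,interpolation=cv2.INTER_CUBIC))
print([(round(d['confidence'],2),np.round(d['extent']).tolist()) for d in eyes.masks_of('scene','tag')])
print([(round(d['confidence'],2),np.round(d['extent']).tolist()) for d in eyes.masks_of('scene','gauge')])
# refined bar geometry: look at saved pictures
f=cv2.imread('pics/top.png'); cv2.imwrite('pics/t6.png',cv2.resize(f[150:245,335:440],None,fx=6,fy=6,interpolation=cv2.INTER_CUBIC))
go(.466,-.126,.25,5)
"
```

```text
[(0.89, [354.0, 143.0, 20.0, 31.0]), (0.59, [402.0, 118.0, 20.0, 32.0])]
[(0.63, [223.0, 247.0, 39.0, 90.0])]
t 9.6 tcp [0.4789 0.3564 0.2854] ty -4.09 units [-0.6026  0.0269  0.0442 -0.0505] rows 11.6
```

View pics/s5.png

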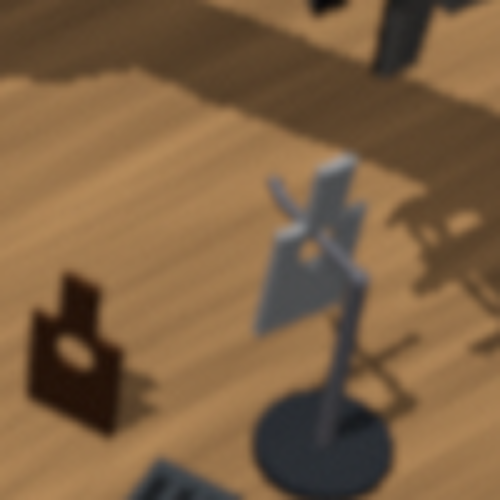

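View pics/t6.png

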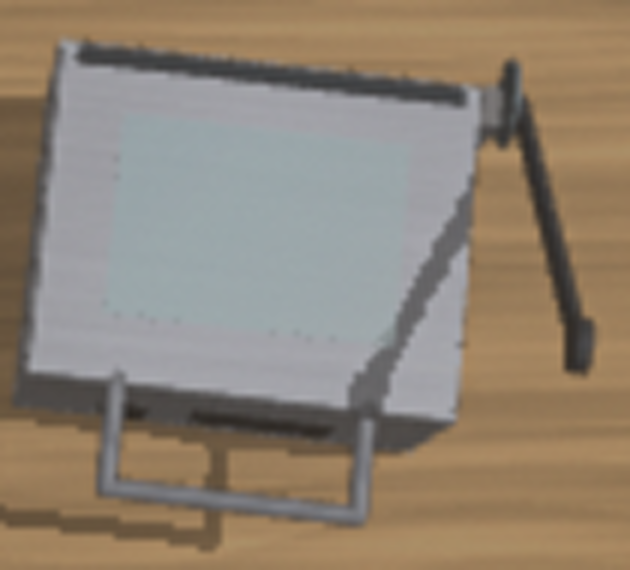

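The tag hangs free on the peg, upright (hole at (312,250) in the crop). The top crop shows the bar from (105,490) to (362,518), the hinge strip from (80,52) to (465,97) and the gauge's end at (580,345). I now fit the dryer's pose and the gauge angle.

```bash
cat > fit.py <<'E'
from h import *
from scipy.optimize import least_squares
T=lambda x,y:(335+x/6,150+y/6)
S=lambda x,y:(200+x/3,100+y/3)
def model(q,n):
    x,y,w,g=q[:4]; h=q[4] if len(q)>4 else 0
    def pt(r,yy,a): return [75e-3-r*np.cos(a),yy,.116+r*np.sin(a)]
    L={"bl":pt(.21,.057,0),"br":pt(.21,-.057,0),"fl":[-.09,.103,.1195],"fr":[-.09,-.103,.1195],"g":pt(.2,-.1225,g)}[n]
    c,s=np.cos(w),np.sin(w); return np.array([x+c*L[0]-s*L[1],y+s*L[0]+c*L[1],L[2]])
obs=[("top","bl",T(105,490)),("top","br",T(362,518)),("top","fl",T(30,372)),("top","fr",T(455,417)),("top","g",T(580,345)),
("scene","bl",S(222,276)),("scene","br",S(92,328)),("scene","fl",S(292,304)),("scene","fr",S(68,400)),("scene","g",S(14,315))]
f=lambda q:np.concatenate([(proj(c,model(q,n))[0]-uv) for c,n,uv in obs])
r=least_squares(f,[.6,-.12,0,.75],loss="soft_l1")
if __name__=="__main__":
    print(r.x.round(4),"yaw deg",np.degrees(r.x[2]).round(2)); print(f(r.x).reshape(-1,2).round(1).tolist())
    b=(model(r.x,"bl")+model(r.x,"br"))/2; c,s=np.cos(r.x[2]),np.sin(r.x[2])
    print("bar",b,"hinge",b[:2]+.21*np.array([c,s]),"gauge tip",model(r.x,"g"))
    go(b[0],b[1],.25,np.degrees(r.x[2]))
E
python3 fit.py
```

```text
[ 0.6028 -0.1446 -0.1363  0.7483] yaw deg -7.81
[[1.1, -2.1], [-1.8, -1.9], [-0.6, -0.0], [0.3, 1.1], [-0.6, -0.0], [-0.8, 0.6], [0.8, -0.1], [-0.5, -3.4], [-2.5, -4.2], [0.1, 1.7]]
bar [ 0.4690135  -0.12623795  0.116     ] hinge [ 0.67706552 -0.15477494] gauge tip [ 0.51520564 -0.25622076  0.25207489]
t 9.6 tcp [0.4789 0.3564 0.2854] ty -4.09 units [-0.6026  0.0307  0.0442  0.0207] rows 11.6
```

```bash
sed -i 's/\[-.09,/[-.085,/g' fit.py; python3 fit.py; sed 's/^obs=/obs=/; s/loss="soft_l1"/loss="linear"/' fit.py > fit2.py; sed -i 's/^f=lambda/obs=[o for o in obs if o[1][0]!="f"]\nf=lambda/' fit2.py; python3 fit2.py
```

```text
[ 0.6005 -0.1438 -0.1299  0.7579] yaw deg -7.44
[[1.1, -1.1], [-1.8, -1.2], [-0.5, -0.7], [0.4, -0.0], [-0.5, -0.0], [-1.4, -0.1], [0.4, -0.6], [-0.1, -2.8], [-2.0, -3.1], [-0.0, 1.2]]
bar [ 0.46661204 -0.12627817  0.116     ] hinge [ 0.67484402 -0.15347086] gauge tip [ 0.51495129 -0.25613082  0.25348271]
t 9.6 tcp [0.4789 0.3564 0.2854] ty -4.09 units [-0.6029  0.0277  0.0442  0.0186] rows 11.6
[ 0.5991 -0.1443 -0.137   0.771 ] yaw deg -7.85
[[1.0, -0.8], [-1.9, -0.6], [-0.2, -0.0], [-1.4, -0.4], [0.2, -1.2], [-0.3, 0.6]]
bar [ 0.46537945 -0.12581381  0.116     ] hinge [ 0.67341111 -0.15449881] gauge tip [ 0.51458199 -0.25625729  0.25537278]
t 9.6 tcp [0.4789 0.3564 0.2854] ty -4.09 units [-0.6024  0.0261  0.0442  0.0209] rows 11.6
```

Request:
step_arm([
  [[-0.603,0.027,0.04,0.02],[-0.603,0.027,0.04,0.02],[-0.603,0.027,0.04,0.02],[-0.603,0.027,0.04,0.02],[-0.603,0.027,0.04,0.02],[-0.603,0.027,0.04,0.02],[-0.603,0.027,0.04,0.02],[-0.603,0.027,0.04,0.02],[-0.603,0.027,0.04,0.02],[-0.603,0.027,0.04,0.02]],
], jaw=0)

```text
time: 10.43
eef_pos: [0.4672, -0.0607, 0.2579]
tool_rot: [-3.14, 0.0, 1.437]
force: [0.7, 0.3, 1.1]
width: 0.0462
gripper_force: 0.0
```

```bash
python3 -c "
from h import *
go(.466,-.126,.25,-7.6)"
```

```text
t 10.43 tcp [ 0.4672 -0.0607  0.2579] ty -7.68 units [-0.0812  0.0094  0.0099 -0.0004] rows 1.6
```

Request:
step_arm([
  [[-0.081,0.009,0.01,0],[-0.081,0.009,0.01,0],[-0.081,0.009,0.05,0],[-0.081,0.009,0.05,0],[-0.081,0.009,0.05,0],[-0.081,0.009,0.05,0],[-0.081,0.009,0.05,0]],
])

```text
time: 11.02
eef_pos: [0.4676, -0.1231, 0.2198]
tool_rot: [3.141, -0.0, 1.438]
force: [0.2, -0.0, 0.4]
width: 0.0456
gripper_force: 0.0
```

```bash
python3 -c "
from h import *
eyes.grab_frame('wrist')
f=eyes.grab_frame('wrist'); cv2.imwrite('pics/w7.png',f)
go(.466,-.126,.097,-7.6)
w=np.radians(-7.6); u=np.array([-np.sin(w),np.cos(w),0])
for k in(.03,.045,.055):
    X=np.array([.466,-.126,.116])+k*u; p=proj('wrist',X)[0]; r=int(round(p[1])); c=int(round(p[0]))
    seg=f[r,c-30:c+31].astype(int); print(k,p.round(1),'grey',seg.mean(1).astype(int).tolist()); print('sat',(seg.max(1)-seg.min(1)).tolist())
"
```

```text
t 11.12 tcp [ 0.4677 -0.1233  0.2199] ty -7.59 units [-0.0037 -0.0016  0.1537  0.    ] rows 2.9
0.03 [317.1 174.9] grey [184, 191, 193, 193, 191, 191, 192, 189, 185, 185, 187, 190, 186, 184, 189, 196, 205, 209, 209, 208, 205, 192, 168, 148, 139, 133, 136, 150, 166, 181, 189, 193, 186, 173, 160, 160, 167, 178, 176, 178, 181, 185, 188, 191, 193, 194, 188, 186, 185, 187, 191, 195, 193, 193, 191, 187, 188, 193, 200, 201, 192]
sat [87, 86, 85, 85, 85, 85, 83, 85, 87, 86, 86, 85, 86, 86, 86, 86, 82, 81, 81, 81, 83, 84, 82, 72, 63, 39, 15, 6, 4, 5, 7, 6, 6, 5, 9, 39, 68, 83, 85, 87, 86, 86, 84, 86, 86, 85, 87, 86, 84, 86, 86, 83, 85, 85, 85, 85, 85, 84, 85, 82, 88]
0.045 [317.1 159.5] grey [190, 188, 189, 189, 188, 185, 184, 187, 189, 186, 183, 184, 190, 200, 207, 211, 206, 206, 205, 205, 205, 197, 180, 150, 134, 130, 138, 153, 169, 179, 189, 191, 183, 173, 158, 151, 158, 180, 188, 187, 186, 192, 194, 193, 193, 188, 184, 189, 193, 193, 194, 194, 190, 188, 187, 191, 198, 200, 203, 200, 193]
sat [85, 86, 86, 86, 85, 85, 85, 84, 85, 86, 86, 86, 84, 84, 83, 79, 82, 82, 83, 83, 82, 85, 86, 74, 58, 32, 10, 5, 5, 4, 6, 7, 5, 5, 5, 29, 63, 83, 86, 85, 87, 82, 85, 85, 85, 84, 87, 85, 85, 86, 86, 84, 85, 85, 86, 86, 82, 84, 83, 83, 84]
0.055 [317.1 149.1] grey [187, 189, 185, 185, 185, 185, 188, 186, 183, 182, 186, 194, 206, 209, 208, 206, 203, 203, 203, 204, 204, 194, 172, 148, 133, 128, 134, 151, 168, 180, 188, 189, 183, 171, 154, 153, 164, 175, 180, 180, 183, 184, 183, 181, 179, 179, 182, 183, 181, 182, 177, 174, 171, 167, 171, 179, 182, 185, 184, 180, 173]
sat [86, 84, 85, 85, 86, 85, 85, 85, 87, 85, 85, 85, 81, 80, 81, 83, 84, 83, 83, 83, 83, 87, 86, 72, 56, 33, 8, 2, 5, 7, 6, 7, 5, 6, 5, 24, 53, 71, 74, 75, 73, 75, 75, 75, 74, 74, 75, 75, 79, 81, 83, 82, 81, 80, 80, 81, 83, 85, 82, 82, 80]
```

The bar shows exactly at its predicted columns. I descend and grip.

Request:
step_arm([
  [[-0.003,-0.002,0.04,0],[-0.003,-0.002,0.08,0],[-0.003,-0.002,0.12,0],[-0.003,-0.002,0.154,0],[-0.003,-0.002,0.154,0],[-0.003,-0.002,0.154,0]],
])

```text
time: 11.62
eef_pos: [0.4648, -0.126, 0.0958]
tool_rot: [-3.14, 0.0, 1.437]
force: [0.1, -0.1, 0.6]
width: 0.0459
gripper_force: 0.0
```

Request:
step_arm([
  [[0,0,0,0],[0,0,0,0],[0,0,0,0],[0,0,0,0],[0,0,0,0],[0,0,0,0],[0,0,0,0],[0,0,0,0],[0,0,0,0],[0,0,0,0]],
], jaw=-1, squeeze=25)

```text
time: 12.45
eef_pos: [0.4658, -0.1262, 0.0964]
tool_rot: [3.14, -0.0, 1.437]
force: [0.6, 0.4, 6.9]
width: 0.0094
gripper_force: 25.0
```

```bash
python3 -c "
from h import *
go(.466,-.126,.097,-7.6)
for g in np.linspace(0,.765,10)[1:]:
    dx=.21*(1-np.cos(g)); dz=.21*np.sin(g); print(round(g,3),'y',round(dx/.8,3),'z',round(-dz/.8,3))"
```

```text
t 12.45 tcp [ 0.4658 -0.1262  0.0964] ty -7.69 units [ 0.0002  0.0002 -0.0008 -0.0005] rows 0.0
0.085 y 0.001 z -0.022
0.17 y 0.004 z -0.044
0.255 y 0.008 z -0.066
0.34 y 0.015 z -0.088
0.425 y 0.023 z -0.108
0.51 y 0.033 z -0.128
0.595 y 0.045 z -0.147
0.68 y 0.058 z -0.165
0.765 y 0.073 z -0.182
```

Request:
step_arm([
  [[0,0.001,-0.022,0],[0,0.004,-0.044,0],[0,0.008,-0.066,0],[0,0.015,-0.088,0],[0,0.023,-0.108,0],[0,0.033,-0.128,0],[0,0.045,-0.147,0],[0,0.058,-0.165,0],[0,0.073,-0.182,0],[0,0.073,-0.182,0]],
])

```text
time: 13.28
eef_pos: [0.5243, -0.1342, 0.2431]
tool_rot: [3.141, 0.0, 1.437]
force: [-2.1, 1.2, 0.7]
width: 0.0088
gripper_force: 25.0
```

Request:
step_arm([
  [[0,0,0,0],[0,0,0,0],[0,0,0,0],[0,0,0,0]],
])

```text
time: 13.62
eef_pos: [0.5218, -0.1339, 0.2405]
tool_rot: [-3.14, -0.0, 1.436]
force: [-1.6, -0.7, -0.7]
width: 0.0092
gripper_force: 25.0
```

Run:
```python
from h import *
s=sensors.read_state();p=s["eef_pos"];print(p,s["force"],s["width"],s["gripper_force"])
d=p-np.array([.4658,-.1262,.0964]); u=np.array([np.cos(np.radians(-7.6)),np.sin(np.radians(-7.6)),0])
print("angle by z",np.arcsin(d[2]/.21),"by arc",np.arctan2(d[2],.21-d@u))
for c in("scene","top"):
    cv2.imwrite(f"pics/{c}8.png",eyes.grab_frame(c))
    for q in("gauge","flap","tag"): 
        for m in eyes.masks_of(c,q)[:2]:
            print(c,q,round(m["confidence"],2),np.round(m["extent"],1).tolist()); 
            np.save(f"m_{c}_{q}.npy",m["region"]) if m is not None else 0
```

```text
[ 0.52183073 -0.13387177  0.24052466] [-1.6137134  -0.73179485 -0.68513377] 0.009152386346671525 24.998673498630524
angle by z 0.7564004805472464 by arc 0.7540809174103823
scene gauge 0.75 [219.6, 245.6, 38.2, 84.0]
scene gauge 0.34 [372.2, 175.9, 29.6, 34.6]
scene tag 0.97 [354.1, 144.9, 22.5, 30.0]
scene tag 0.93 [401.6, 118.7, 23.8, 35.2]
top flap 0.57 [363.7, 180.2, 37.0, 48.9]
```

```bash
cat > g.py <<'E'
from h import *
from scipy.optimize import minimize
w=np.radians(-7.6); u=np.array([np.cos(w),np.sin(w),0]); v=np.array([-np.sin(w),np.cos(w),0]); z=np.array([0,0,1.])
H=np.array([.4658,-.1262,.116])+.21*u
th=np.linspace(0,2*np.pi,24)
U=8
def sil(c,g,lat,dz):
    e=-u*np.cos(g)+z*np.sin(g); n=u*np.sin(g)+z*np.cos(g)
    im=np.zeros((400*1,640*1),np.float32); big=np.zeros((150*U,300*U),np.uint8)
    for body in ("s","d"):
        Q=[]
        for y in(-.0025,.0025):
            b=H+v*(-.1225+lat+y)+z*dz
            if body=="s": Q+=[b+e*r+n*k for r in(.06,.2) for k in(-.006,.006)]
            else: Q+=[b+e*(.2+.012*np.cos(t))+n*.012*np.sin(t) for t in th]
        p=(proj(c,np.array(Q))-O[c]+.5)*U
        cv2.fillConvexPoly(big,cv2.convexHull(p.astype(np.int32)),255)
    return cv2.resize(big,(300,150),interpolation=cv2.INTER_AREA)/255.
O={"top":np.array([300,140]),"scene":np.array([150,150])}
I={}
for c in O:
    f=cv2.imread(f"pics/{c}.png").max(2).astype(float); x,y=O[c]; f=f[y:y+150,x:x+300]
    I[c]=f
def cost(q,cs=("top","scene"),info=False):
    tot=0
    for c in cs:
        m=sil(c,*q); f=I[c]
        k=cv2.dilate((m>0).astype(np.uint8),np.ones((9,9)))>0
        M=m[k]; A=np.stack([M,1-M],1); s=np.linalg.lstsq(A,f[k],rcond=None)[0]; tot+=np.mean((f[k]-A@s)**2)
        if info: print(c,s.round(),np.mean((f[k]-A@s)**2).round(1),f[k].var().round(1))
    return tot
for cs in(("top","scene"),("scene",),("top",)):
    best=min(((cost((g,l,0),cs),g,l) for g in np.arange(.66,.88,.01) for l in np.arange(-.008,.0081,.002)))
    print(cs,best)
    for g in np.arange(-.03,.031,.01): print(round(best[1]+g,3),round(cost((best[1]+g,best[2],0),cs),1),end="; ")
    print(); cost(best[1:]+(0,),cs,True)
s=sensors.read_state(); print(s["eef_pos"],s["force"])
E
python3 g.py
```

```text
('top', 'scene') (np.float64(757.3071013200891), np.float64(0.7700000000000001), np.float64(0.002))
0.74 1080.5; 0.75 980.6; 0.76 875.5; 0.77 757.3; 0.78 773.7; 0.79 885.9; 0.8 1046.4; 
top [ 62. 151.] 323.5 1505.7
scene [ 78. 149.] 433.8 1039.3
('scene',) (np.float64(345.7669130751904), np.float64(0.8300000000000002), np.float64(0.0))
0.8 368.5; 0.81 358.7; 0.82 348.7; 0.83 345.8; 0.84 351.6; 0.85 346.9; 0.86 353.0; 
scene [ 73. 150.] 345.8 1062.4
('top',) (np.float64(318.44837647159494), np.float64(0.7800000000000001), np.float64(0.002))
0.75 559.3; 0.76 446.3; 0.77 323.5; 0.78 318.4; 0.79 405.9; 0.8 565.6; 0.81 716.4; 
top [ 62. 151.] 318.4 1531.9
[ 0.52271029 -0.13398678  0.24141832] [-2.54436355  0.58070999  0.59295988]
```

Request:
step_arm([
  [[0,0.002,-0.002,0],[0,0.003,-0.003,0],[0,0.003,-0.003,0],[0,0.003,-0.003,0],[0,0.003,-0.003,0],[0,0.003,-0.003,0],[0,0.003,-0.003,0],[0,0.003,-0.003,0]],
])

```text
time: 14.68
eef_pos: [0.5251, -0.1343, 0.2438]
tool_rot: [-3.141, -0.0, 1.437]
force: [-4.5, 0.8, 1.5]
width: 0.0088
gripper_force: 25.0
```

Run:
```python
from h import *
for i in range(2): eyes.grab_frame("scene")
s=sensors.read_state();p=s["eef_pos"];print(p,s["force"],s["width"],s["gripper_force"],abs(s["joint_velocities"]).max())
d=p-np.array([.4658,-.1262,.0964]); u=np.array([np.cos(np.radians(-7.6)),np.sin(np.radians(-7.6)),0])
print("z",np.arcsin(d[2]/.21),"arc",np.arctan2(d[2],.21-d@u))
# tag hole/peg still in place: compare scene patch with that after release
a=eyes.grab_frame("scene")[100:150,385:420].astype(int)
print([(round(m["confidence"],2),np.round(m["extent"],1).tolist()) for m in eyes.masks_of("scene","tag")])
# bar position check in both cameras
w=np.radians(-7.6); v=np.array([-np.sin(w),np.cos(w),0]); b=p+[0,0,.0195]
g=eyes.grab_frame("top"); 
for k in(-.045,.045):
    q=proj("top",b+k*v)[0]; r,c=q[1].round().astype(int),q[0].round().astype(int); seg=g[r-9:r+10,c].astype(int); print(q.round(1),(seg.max(1)-seg.min(1)).tolist(),seg.mean(1).astype(int).tolist())
```

```text
[ 0.52507546 -0.13429895  0.24384094] [-5.3407402   0.13240687  3.30090856] 0.009122717900066985 24.999563097953796 0.0025071167696472845
z 0.7783419286894889 arc 0.7762148618185346
[(0.82, [401.2, 119.2, 23.7, 38.2]), (0.67, [355.6, 144.0, 18.1, 32.4])]
[401.6 205.7] [21, 20, 21, 21, 22, 21, 21, 20, 23, 21, 21, 22, 21, 22, 21, 22, 22, 22, 21] [62, 65, 62, 63, 62, 63, 62, 64, 63, 63, 64, 64, 64, 63, 65, 64, 64, 64, 64]
[366.  201.5] [1, 1, 0, 1, 1, 0, 0, 2, 1, 2, 2, 1, 1, 0, 1, 1, 3, 3, 2] [64, 64, 65, 65, 65, 66, 66, 78, 87, 88, 74, 65, 64, 65, 65, 62, 99, 129, 184]
```

```bash
python3 -c "
from plant import manip
print(manip.hand_in())"
```

```text
the job is handed in; nothing more can be done
None
```

The tag hangs free and upright on the peg, and the flap is held still at about 0.777 rad against a setting arm I measured at about 0.775 rad (±0.02); the job was handed in after about 15 s, and no verdict was returned.

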